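# Loosen the stage plate's knurled retaining ring by counted turns

### The job

On the microscope's light base, loosen the big knurled retaining ring around the round glass plate: roll it round anticlockwise (seen from above) with a fingertip until the black line on the ring has come round to the arrowhead on the base for the second time, and leave it there in line with the arrowhead; wound much further, the ring comes off its thread. Nothing is to be gripped or lifted: keep off the glass plate, leave the flask, the jar and the spare plate where they stand, and take your hand clear at the end.

Things in the scene. Friction and masses are not known exactly. Their poses are not given: they have to be found in the camera images.
- stand: White microscope light base, fixed, 250 x 200 mm, flat top 50 mm above the table. Origin on the table below the ring's axis; the base reaches 110 mm from it towards -x, 140 mm towards +x, 100 mm to either side in y; z up. On its top at x = +112 mm, y = 0 stands a dark round column socket, radius 22 mm, 30 mm high. The arrowhead lies at +y.
- ring_top (a point): Centre of the aluminium ring at its top face, 68 mm above the table, on the upright axis it turns about. Flat top face from radius 41 to 53 mm; the outside has 36 upright ridges reaching radius 55 mm (4.5 mm wide, 9 mm from one to the next). 18 mm high, sitting on the base; it does not rise as it turns. Inside it lies the glass plate, 3 mm below the top face.
- ring (a joint): Ring's turn in rad, growing anticlockwise from above (loosening). 0: tight, line at the arrowhead; 6.283: line there for the first time; 12.566: second time. Starts between 0.4 and 2.6. Turns against a friction of about 0.07 N m (1.4 N at the rim), stays where left; a fingertip pressed on the top face or ridged side with 5 to 10 N and carried round the axis drives it.
- ring_line (a point): Middle of the black radial line on the ring's top face, 7 mm wide and 12 mm long, 47 mm from the axis; it turns with the ring.
- arrow_tip (a point): Tip of the flat black arrowhead, 3 mm high, on the top of the base just outside the ring, 63 mm from the axis in the base's +y direction, pointing at the ring; it widens to 17 mm at 84 mm from the axis. Fixed to the base.
- glass_plate: Clear glass plate inside the ring, radius 40.5 mm, top 65 mm above the table; origin on the ring's axis 50 mm above the table. Fragile: not to be touched.
- flask: Loose glass conical flask, 68 mm wide at the foot, 92 mm high, standing on the table beside the base; origin at the centre of its foot.
- jar: Loose lidded jar, 48 mm in diameter, 62 mm high, standing on the table beside the base; origin at the centre of its foot.
- spare_plate: Loose white spare plate, a disc 81 mm in diameter and 6 mm thick, lying flat on the table beside the base; origin at the centre of its underside.

How it is judged:
On the way, in this order (a step that is already met when the one before it is completed fails the run):
1. the ring's line has come round to the arrowhead once (value of joint ring above 6.283 rad), for 0.1 s.
2. the ring's line has come round to the arrowhead for the second time (value of joint ring above 12.366 rad), for 0.2 s.
At the end, for the whole second after the job is handed in: The ring stands at rest at two full turns from tight, its line within 0.2 rad (11 degrees) of the arrowhead, the flask, jar and spare plate within 15 mm of where they stood (value of joint ring between 12.366 and 12.766 rad and velocity of joint ring between -0.03 and 0.03 rad/s and distance of each of flask, jar, spare_plate from where it was at the start of the episode below 0.015 m); the robot touches nothing.
It fails at once if the ring is wound more than a quarter turn past the second meeting with the arrowhead (off its thread) (value of joint ring above 14.136 rad).
It fails at once if the glass plate is pressed with more than 3 N (contact force between glass_plate and anything else above 3 N).
It fails at once if the glass conical flask is lifted, tipped or pushed more than 15 mm away (distance of flask from where it was at the start of the episode above 0.015 m or angle between flask's own z axis and vertical above 0.3 rad).
It fails at once if the lidded jar is lifted, tipped or pushed more than 15 mm away (distance of jar from where it was at the start of the episode above 0.015 m or angle between jar's own z axis and vertical above 0.3 rad).
It fails at once if the spare plate is lifted, tipped or pushed more than 15 mm away (distance of spare_plate from where it was at the start of the episode above 0.015 m or angle between spare_plate's own z axis and vertical above 0.3 rad).
It also fails if it takes over 61 s, if anything falls off the work surface, if the arm or the gripper's body presses on something with over 40 N, if the wrist force passes 120 N, or if a joint passes its speed limit or range.

### The arm

A 6-joint arm with a two-finger parallel gripper is mounted at the origin on the work surface. World frame = base frame: x ahead of the robot, y to its left, z up, the work surface at z = 0. Lengths are in m, angles in rad, forces in N, time in s.
With the tool pointing down it reaches from about 0.375 to 0.825 m from the base axis. Payload 5.5 kg.
Tool frame: the origin (TCP) lies on the front face of the gripper's body, between the roots of the fingers; the fingertips stand 73 mm ahead of it and the grasp point (between the pads) lies 54 mm ahead of it; z points along the fingers, y is the line along which they close (so a half turn about z gives the same grasp; the last joint's range is limited). The gripper opens to 85 mm and grips with 20 to 120 N. Pads are 22 mm wide; open, the fingers measure 114 mm over their backs; the gripper's body (76 mm by 85 mm) begins 54 mm behind the grasp point. The pads swing forward as they close: fully open they stand 13 mm farther back than shut.
Start: joints at [-1.347, 0.314, -0.047, 1.21, 0, 1.571], TCP at [0.133, -0.585, 0.304] pointing down, gripper open.
Joint ranges: [-2.67, 2.67], [-0.69, 1.73], [-1.03, 1.25], [-2.08, 2.16], [-1.42, 1.45], [-3.14, 3.14]. Speed limits (rad/s): [2.39, 2.39, 3.01, 3.14, 3.14, 3.14].

### API

Orientations are given as [roll, pitch, yaw] about the fixed x, y, z axes, in that order (R = Rz(yaw) Ry(pitch) Rx(roll)).
In Python, from cell import r gives the robot as it stands. The module is installed in compiled form; this text tells all that it offers.
- The arm moves only by the tool apply_moves, never from a script. Its argument "targets" is text: rows parted by semicolons, each of 7 numbers parted by spaces: the shift along the tool's x, y, z scaled (see below), then the turn, a rotation vector about the tool's x, y, z scaled (see below), then the finger opening in mm, from 0 to 85.4. In form: x y z wx wy wz claw; .... A call has 1 to 12 rows; each row is the pose to reach, as a shift and turn from the pose commanded when the call began, along the tool's axes at that moment; what a row does not reach only later rows make up. The controller multiplies each number of a shift by 0.5 m and each number of a turn by 1.5 rad. A row lasts 1/12 s, in which the tool goes at most 41.7 mm and 7.16 degrees, less where a joint would pass 70% of its speed; a pose out of reach is approached as far as the arm can. A call with a number of a shift or a turn outside -1 to 1 is refused whole. A call with a gripper value outside its range is refused whole. The fingers move at their own pace and stop on an object; "squeeze" is the grip in N (left out, the last holds). Time passes only in rows, so rows that repeat a pose let the fingers close. It gives the time, the measured TCP pose, the force, the opening and the grip force at its end, in the units of the state.
- r.get_obs(): the state, without advancing time (a new reading comes with each control period).
- r.grab_frame(name): name is "scene" or "top" or "wrist"; returns a dict with "frame" (384x512x3 uint8, red, green, blue), "K" (3x3 intrinsics, pixels), "rvec" (rotation vector, rad) and "tvec" (3), from world to camera coordinates, as OpenCV has them; the wrist camera has in their place "T_tool_cam" (4x4, takes a point from camera to tool coordinates, whose origin is the TCP and whose axes are the flange's). Camera axes: x right, y down, z forward; pixel columns grow to the right and rows downward; lengths in m; the calibration is good to about 2 mm. A picture is of the moment at which its call begins: read the wrist's pose just before it. There is no depth.
- r.close_job(): hands the job in; it is judged then, once.
Trained networks look in the newest picture that a camera, given by its name, has taken for a name from the list of things; names that differ only in an ending like _2 or _b are one class to them, and where a whole thing is asked for, a point or a joint stands for the part that bears it (a point fixed in the world has none). Each returns a list of dicts, best first, with "confidence" (0 to 1); they miss things now and then, are a little off and sometimes report something else, mostly with a low value. They report only what shows in the picture. A call takes as long as a camera call.
- r.regions_of(camera, query): "region" (384x512 bool, what is visible of it) and "pixel" ([column, row] in pixels, amid what is visible of it).
- r.tip_of(camera, query): "pixel" ([column, row] in pixels: a listed point, or the origin of a listed thing).
The state is a dict: "time_s": time; "joints": joint angles; "qvel": joint speeds; "tau": joint torques, N m; "eef_pos": TCP position; "tcp_rot": TCP orientation; "contact_force": force on the tool from outside, world axes, zero at the start; "moment": the same for the moment, N m; "finger_gap": opening from 0.0 (shut) to 1.0 (fully open); "finger_force": force on a finger pad.
Only numpy, scipy, OpenCV 4.12 (cv2) and the standard library are available. Lean on these libraries where they do the work, as an engineer would, in place of code of your own. Each camera call takes 0.05 s, during which the arm holds its last target. There are 200 camera calls.

## Working session

There is one attempt and no reset: what is moved stays moved. The work goes in short steps, Python scripts to look and compute and a tool call to move; the robot and the scene stay as the last step left them, time stands still between calls to the robot, and variables do not carry over. Pictures are saved under pics/ and viewed, at most 10 in all, crops included, and the job is handed in when it is done.

Besides the shell and the picture viewer there is one more tool, called after "Call:" as name(argument=value, ...) on one line, values as JSON. apply_moves: Moves the arm, as the interface text tells. Shifts and turns lie within -1 to 1; 1 stands for 0.5 m of shift or 1.5 rad of turn. Its arguments: {"type":"object","properties":{"targets":{"type":"string"},"squeeze":{"type":"number"}},"required":["targets"]}

```bash
mkdir -p pics; cat > h.py <<'E'
import numpy as np, cv2
from cell import r
def ray(f,px,z):
    R,_=cv2.Rodrigues(np.array(f["rvec"],float)); t=np.array(f["tvec"],float).ravel()
    d=R.T@np.linalg.inv(f["K"])@np.array([px[0],px[1],1.]); c=-R.T@t
    return c+d*(z-c[2])/d[2]
E
python3 - <<'E'
from h import *
o=r.get_obs(); print({k:np.round(v,3) for k,v in o.items()})
for cam in ["top","scene"]:
    f=r.grab_frame(cam); cv2.imwrite(f"pics/{cam}0.png",f["frame"][:,:,::-1])
    for q,z in [("ring_top",.068),("ring_line",.068),("arrow_tip",.053),("stand",0),("flask",0),("jar",0),("spare_plate",0)]:
        for d in r.tip_of(cam,q)[:2]: print(cam,q,round(d["confidence"],2),np.round(d["pixel"],1),np.round(ray(f,d["pixel"],z),4))
E
```

```text
{'time_s': np.float64(0.0), 'joints': array([-1.347,  0.314, -0.048,  1.21 ,  0.   ,  1.571]), 'qvel': array([-0.   ,  0.002, -0.001,  0.001,  0.   , -0.002]), 'tau': array([-0.0000e+00, -5.3959e+01,  3.3975e+01,  1.9000e-02, -0.0000e+00,
       -0.0000e+00]), 'eef_pos': array([ 0.133, -0.585,  0.303]), 'tcp_rot': array([-3.14 , -0.   ,  0.224]), 'contact_force': array([ 1.499, -0.038, -0.777]), 'moment': array([ 0.017, -0.033, -0.023]), 'finger_force': np.float64(0.0), 'finger_gap': np.float64(0.999)}
top ring_top 0.79 [318.  191.4] [ 0.5743 -0.1153  0.068 ]
top ring_line 0.65 [329.  203.1] [ 0.5493 -0.1394  0.068 ]
top ring_line 0.49 [231.7 194.3] [0.5624 0.0719 0.068 ]
top arrow_tip 0.91 [286.5 185.1] [ 0.589  -0.0478  0.053 ]
top stand 0.95 [314.  194.7] [ 0.5781 -0.1175  0.    ]
top flask 0.59 [231.6 195.6] [0.5703 0.0746 0.    ]
top flask 0.48 [317.4 193.7] [ 0.5807 -0.1255  0.    ]
top jar 0.8 [379.2 167.3] [ 0.6488 -0.2732  0.    ]
top spare_plate 0.62 [378.8 228.4] [ 0.5033 -0.269   0.    ]
scene ring_top 0.96 [179.9 219.4] [ 0.5792 -0.1112  0.068 ]
scene ring_top 0.38 [ 89.  238.1] [ 0.5604 -0.2576  0.068 ]
scene ring_line 0.58 [159.5 212.5] [ 0.5495 -0.1397  0.068 ]
scene arrow_tip 0.95 [219.3 213.6] [ 0.5793 -0.0421  0.053 ]
scene stand 0.71 [186.5 243.4] [ 0.5772 -0.1087  0.    ]
scene flask 0.95 [281.8 211.4] [0.5738 0.0847 0.    ]
scene jar 0.92 [ 94.2 313.8] [ 0.6558 -0.2782  0.    ]
scene spare_plate 0.84 [ 91.6 237. ] [ 0.4926 -0.2671  0.    ]
```

View pics/top0.png

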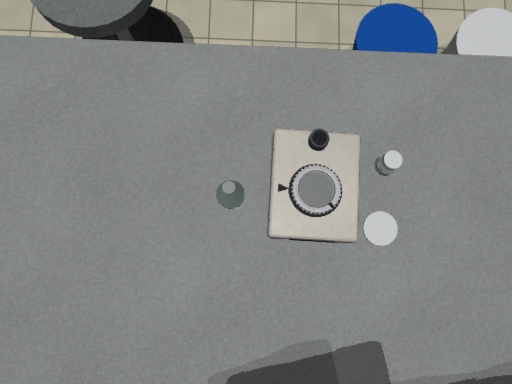

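View pics/scene0.png

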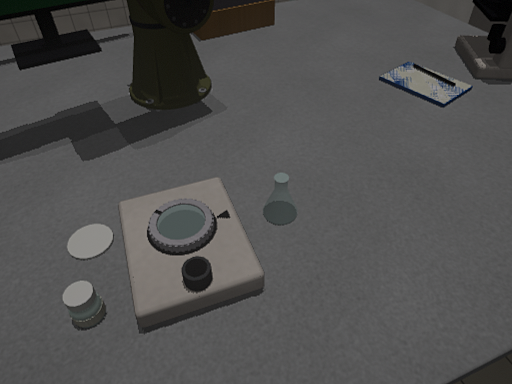

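Top view: ring centre is near (316,189), arrow at (283,188) towards world +y, line at (332,206), socket at (319,139) towards +x. Base yaw is about -3°, and the ring starts near 2.4 rad. I'll close the fingers and go above it.

Call:
apply_moves(targets="0.9 -0.6 0 0 0 0.149 0; 0.9 -0.6 0 0 0 0.149 0; 0.9 -0.6 0 0 0 0.149 0; 0.9 -0.6 0 0 0 0.149 0; 0.9 -0.6 0 0 0 0.149 0; 0.9 -0.6 0 0 0 0.149 0; 0.9 -0.6 0 0 0 0.149 0; 0.9 -0.6 0 0 0 0.149 0; 0.9 -0.6 0 0 0 0.149 0; 0.9 -0.6 0 0 0 0.149 0; 0.9 -0.6 0 0 0 0.149 0; 0.9 -0.6 0 0 0 0.149 0", squeeze=30)

```text
time_s: 1.8
eef_pos: [0.4781, -0.2208, 0.3042]
tcp_rot: [3.141, -0.001, 0.0]
contact_force: [0.3, -0.9, -0.4]
finger_gap: 0.001
finger_force: 0.0
```

Call:
apply_moves(targets="0.14 -0.2 0 0 0 0 0; 0.14 -0.2 0 0 0 0 0; 0.14 -0.2 0 0 0 0 0; 0.14 -0.2 0 0 0 0 0; 0.14 -0.2 0 0 0 0 0; 0.14 -0.2 0 0 0 0 0; 0.14 -0.2 0 0 0 0 0")

```text
time_s: 2.38
eef_pos: [0.5463, -0.1235, 0.3039]
tcp_rot: [3.141, 0.0, -0.001]
contact_force: [-0.7, -0.5, -1.1]
finger_gap: 0.0
finger_force: 0.0
```

```bash
cat >> h.py <<'E'
from scipy.spatial.transform import Rotation as Ro
def wray(o,f,px,z):
    T=np.eye(4); T[:3,:3]=Ro.from_euler('xyz',o["tcp_rot"]).as_matrix(); T[:3,3]=o["eef_pos"]
    T=T@f["T_tool_cam"]
    d=T[:3,:3]@np.linalg.inv(f["K"])@np.array([px[0],px[1],1.]); c=T[:3,3]
    return c+d*(z-c[2])/d[2]
E
python3 - <<'E'
from h import *
o=r.get_obs(); f=r.grab_frame("wrist"); print(o["eef_pos"],o["tcp_rot"]); print(np.round(f["T_tool_cam"],3))
cv2.imwrite("pics/w0.png",f["frame"][:,:,::-1])
for q,z in [("ring_top",.068),("ring_line",.068),("arrow_tip",.053),("stand",0)]:
    for d in r.tip_of("wrist",q)[:2]: print(q,round(d["confidence"],2),np.round(d["pixel"],1),np.round(wray(o,f,d["pixel"],z),4))
E
```

```text
[ 0.54629516 -0.12346825  0.30390721] [ 3.14129077e+00  4.18156904e-04 -9.96528873e-04]
[[ 0.    -0.956 -0.292  0.074]
 [ 1.     0.    -0.001  0.001]
 [ 0.001 -0.292  0.956 -0.07 ]
 [ 0.     0.     0.     1.   ]]
ring_top 0.59 [245.6 142. ] [ 0.5817 -0.11    0.068 ]
ring_line 0.81 [276.3 170.8] [ 0.5488 -0.1449  0.068 ]
ring_line 0.58 [247.3 136.5] [ 0.5878 -0.112   0.068 ]
arrow_tip 0.56 [194.4 138.7] [ 0.5837 -0.0497  0.053 ]
stand 0.56 [250.2 134.2] [ 0.5835 -0.1132  0.    ]
```

View pics/w0.png

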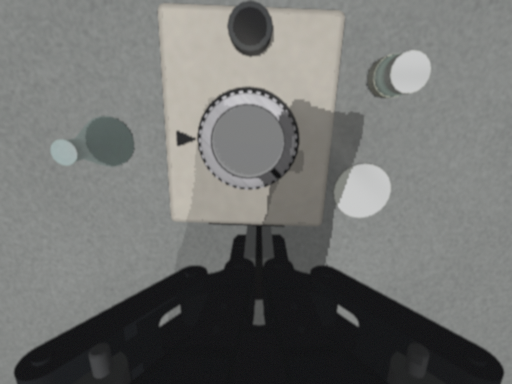

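Wrist view: ring centre is about (248,139), line at (278,173), arrowhead tip at (195,139), and the fingers are shut below it. I'll refine the centre with ellipse fits.

```bash
python3 - <<'E'
from h import *
for cam in ["wrist","top","scene"]:
    o=r.get_obs(); f=r.grab_frame(cam); P=(lambda p,z:wray(o,f,p,z)) if cam=="wrist" else (lambda p,z:ray(f,p,z))
    for q,z in [("glass_plate",.068),("ring",.062)]:
        for d in r.regions_of(cam,q)[:1]:
            c=max(cv2.findContours(d["region"].astype(np.uint8),0,1)[0],key=len)
            W=np.array([P(p,z)[:2] for p in c[:,0]])
            A=np.c_[2*W,np.ones(len(W))]; s=np.linalg.lstsq(A,(W**2).sum(1),rcond=None)[0]
            print(cam,q,round(d["confidence"],2),np.round(s[:2],4),"R",round(np.sqrt(s[2]+s[0]**2+s[1]**2),4))
E
```

```text
wrist glass_plate 0.91 [ 0.582  -0.1121] R 0.0395
wrist ring 0.63 [ 0.5812 -0.112 ] R 0.0539
top glass_plate 0.84 [ 0.5757 -0.1062] R 0.0323
top ring 0.62 [ 0.5814 -0.111 ] R 0.0493
scene glass_plate 0.73 [ 0.5841 -0.111 ] R 0.0383
scene ring 0.66 [ 0.5838 -0.1107] R 0.0582
```

Call:
apply_moves(targets="0.071 0.072 0 0 0 0 0; 0.071 0.072 0 0 0 0 0; 0.071 0.072 0.1 0 0 0 0; 0.071 0.072 0.2 0 0 0 0; 0.071 0.072 0.26 0 0 0 0; 0.071 0.072 0.3 0 0 0 0; 0.071 0.072 0.3 0 0 0 0; 0.071 0.072 0.3 0 0 0 0; 0.071 0.072 0.3 0 0 0 0; 0.071 0.072 0.3 0 0 0 0")

```text
time_s: 3.92
eef_pos: [0.5844, -0.159, 0.1567]
tcp_rot: [3.14, -0.004, 0.0]
contact_force: [-0.1, 0.2, -0.2]
finger_gap: -0.0
finger_force: 0.0
```

```bash
python3 - <<'E'
from h import *
o=r.get_obs(); print(np.round(o["eef_pos"],4),np.round(o["contact_force"],2),o["finger_gap"])
f=r.grab_frame("wrist"); g=r.grab_frame("scene")
a=cv2.resize(f["frame"][40:340,90:430],None,fx=1.15,fy=1.15); b=cv2.resize(g["frame"][150:330,60:300],(400,345))
cv2.imwrite("pics/w1.png",np.hstack([cv2.resize(a,(391,345)),b])[:,:,::-1])
E
```

```text
[ 0.5844 -0.159   0.1567] [-0.11  0.24 -0.24] -0.0004579121565743318
```

View pics/w1.png

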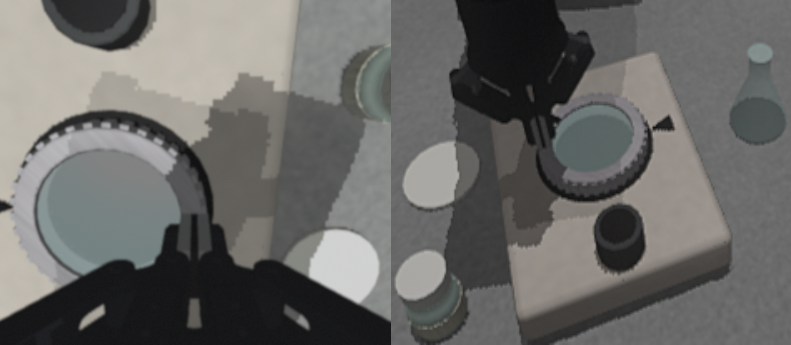

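The right inset shows the tips hovering over the ring's -y rim, clear of the glass. Descending until contact.

Call:
apply_moves(targets="-0.004 0.002 0.015 0 0 0 0; -0.004 0.002 0.026 0 0 0 0; -0.004 0.002 0.03 0 0 0 0; -0.004 0.002 0.031 0 0 0 0; -0.004 0.002 0.032 0 0 0 0; -0.004 0.002 0.032 0 0 0 0")

```text
time_s: 4.52
eef_pos: [0.582, -0.1598, 0.1405]
tcp_rot: [3.141, -0.004, 0.0]
contact_force: [-1.5, 0.7, 16.6]
finger_gap: 0.002
finger_force: 8.4
```

Call:
apply_moves(targets="0.0125 -0.0008 -0.001 0 0 0 0; 0.0248 -0.0033 -0.001 0 0 0 0; 0.0367 -0.0073 -0.001 0 0 0 0; 0.048 -0.0129 -0.001 0 0 0 0; 0.0584 -0.0198 -0.001 0 0 0 0; 0.0679 -0.0281 -0.001 0 0 0 0")

```text
time_s: 5.02
eef_pos: [0.616, -0.1465, 0.1405]
tcp_rot: [3.139, -0.004, -0.0]
contact_force: [-2.2, -1.1, 13.5]
finger_gap: 0.0
finger_force: 6.5
```

```bash
cat > look.py <<'E'
from h import *
import sys
C=np.array([.582,-.1115])
o=r.get_obs(); t=o["eef_pos"][:2]-C
print(o["time_s"],np.round(o["eef_pos"],4),"F",np.round(o["contact_force"],1),"r",round(np.hypot(*t),4),"ang",round(np.degrees(np.arctan2(t[1],t[0])),1))
for cam in ["top","scene","wrist"]:
    f=r.grab_frame(cam)
    for q,z in [("ring_line",.068)]:
        for d in r.tip_of(cam,q)[:2]:
            p=(wray(o,f,d["pixel"],z) if cam=="wrist" else ray(f,d["pixel"],z))[:2]-C
            if abs(np.hypot(*p)-.047)<.012: print(cam,round(d["confidence"],2),"r",round(np.hypot(*p),3),"line deg",round(np.degrees(np.arctan2(p[1],p[0]))%360,1))
    if cam in sys.argv: cv2.imwrite(f"pics/{cam}{o['time_s']:.1f}.png",cv2.resize(f["frame"][150:330,60:300],(800,600))[:,:,::-1] if cam=="scene" else f["frame"][:,:,::-1])
E
python3 look.py
```

```text
5.0167 [ 0.616  -0.1465  0.1405] F [-2.2 -1.1 13.5] r 0.0487 ang -45.8
top 0.88 r 0.046 line deg 263.8
scene 0.71 r 0.046 line deg 258.7
```

Call:
apply_moves(targets="0.0083 -0.0095 0 0 0 0 0; 0.0152 -0.0199 0 0 0 0 0; 0.0208 -0.0312 0 0 0 0 0; 0.0248 -0.0431 0 0 0 0 0; 0.0273 -0.0554 0 0 0 0 0; 0.0281 -0.0679 0 0 0 0 0; 0.0273 -0.0804 0 0 0 0 0; 0.0248 -0.0927 0 0 0 0 0; 0.0208 -0.1046 0 0 0 0 0; 0.0152 -0.1159 0 0 0 0 0; 0.0083 -0.1263 0 0 0 0 0; 0 -0.1358 0 0 0 0 0")

```text
time_s: 6.32
eef_pos: [0.6166, -0.0781, 0.1406]
tcp_rot: [3.14, -0.006, 0.0]
contact_force: [1.1, -1.5, 10.1]
finger_gap: -0.003
finger_force: 5.4
```

```bash
python3 look.py
```

```text
6.3167 [ 0.6166 -0.0781  0.1406] F [ 1.1 -1.5 10.1] r 0.0481 ang 43.9
scene 0.69 r 0.045 line deg 351.6
wrist 0.75 r 0.049 line deg 347.1
```

Call:
apply_moves(targets="-0.0095 -0.0083 0.0005 0 0 0 0; -0.0199 -0.0152 0.0005 0 0 0 0; -0.0312 -0.0208 0.0005 0 0 0 0; -0.0431 -0.0248 0.0005 0 0 0 0; -0.0554 -0.0273 0.0005 0 0 0 0; -0.0679 -0.0281 0.0005 0 0 0 0; -0.0804 -0.0273 0.0005 0 0 0 0; -0.0927 -0.0248 0.0005 0 0 0 0; -0.1046 -0.0208 0.0005 0 0 0 0; -0.1159 -0.0152 0.0005 0 0 0 0; -0.1263 -0.0083 0.0005 0 0 0 0; -0.1358 0 0.0005 0 0 0 0")

```text
time_s: 7.62
eef_pos: [0.5489, -0.0774, 0.1405]
tcp_rot: [-3.141, -0.006, 0.001]
contact_force: [1.9, 2.0, 12.7]
finger_gap: 0.002
finger_force: 6.5
```

```bash
python3 look.py
```

```text
7.6167 [ 0.5489 -0.0774  0.1405] F [ 1.9  2.  12.7] r 0.0475 ang 134.1
scene 0.7 r 0.046 line deg 69.1
wrist 0.58 r 0.045 line deg 66.3
```

Call:
apply_moves(targets="-0.0083 0.0095 0 0 0 0 0; -0.0152 0.0199 0 0 0 0 0; -0.0208 0.0312 0 0 0 0 0; -0.0248 0.0431 0 0 0 0 0; -0.0273 0.0554 0 0 0 0 0; -0.0281 0.0679 0 0 0 0 0; -0.0273 0.0804 0 0 0 0 0; -0.0248 0.0927 0 0 0 0 0; -0.0208 0.1046 0 0 0 0 0; -0.0152 0.1159 0 0 0 0 0; -0.0083 0.1263 0 0 0 0 0; 0 0.1358 0 0 0 0 0")

```text
time_s: 8.92
eef_pos: [0.5484, -0.1457, 0.1405]
tcp_rot: [-3.141, -0.005, 0.001]
contact_force: [-1.5, 3.2, 15.5]
finger_gap: 0.001
finger_force: 7.9
```

```bash
python3 look.py
```

```text
8.9167 [ 0.5484 -0.1457  0.1405] F [-1.5  3.2 15.5] r 0.0479 ang -134.6
top 0.94 r 0.042 line deg 141.2
wrist 0.58 r 0.046 line deg 151.5
```

Call:
apply_moves(targets="0.0095 0.0083 0 0 0 0 0; 0.0199 0.0152 0 0 0 0 0; 0.0312 0.0208 0 0 0 0 0; 0.0431 0.0248 0 0 0 0 0; 0.0554 0.0273 0 0 0 0 0; 0.0679 0.0281 0 0 0 0 0; 0.0804 0.0273 0 0 0 0 0; 0.0927 0.0248 0 0 0 0 0; 0.1046 0.0208 0 0 0 0 0; 0.1159 0.0152 0 0 0 0 0; 0.1263 0.0083 0 0 0 0 0; 0.1358 0 0 0 0 0 0")

```text
time_s: 10.22
eef_pos: [0.6161, -0.1465, 0.1405]
tcp_rot: [3.139, -0.004, -0.0]
contact_force: [-1.5, -1.3, 13.7]
finger_gap: 0.001
finger_force: 7.0
```

```bash
python3 look.py
```

```text
10.2167 [ 0.6161 -0.1465  0.1405] F [-1.5 -1.3 13.7] r 0.0489 ang -45.7
top 0.58 r 0.051 line deg 229.8
wrist 0.77 r 0.049 line deg 234.5
```

Call:
apply_moves(targets="0.0083 -0.0095 0 0 0 0 0; 0.0152 -0.0199 0 0 0 0 0; 0.0208 -0.0312 0 0 0 0 0; 0.0248 -0.0431 0 0 0 0 0; 0.0273 -0.0554 0 0 0 0 0; 0.0281 -0.0679 0 0 0 0 0; 0.0273 -0.0804 0 0 0 0 0; 0.0248 -0.0927 0 0 0 0 0; 0.0208 -0.1046 0 0 0 0 0; 0.0152 -0.1159 0 0 0 0 0; 0.0083 -0.1263 0 0 0 0 0; 0 -0.1358 0 0 0 0 0")

```text
time_s: 11.52
eef_pos: [0.6168, -0.0781, 0.1405]
tcp_rot: [3.14, -0.006, 0.0]
contact_force: [1.1, -2.0, 11.5]
finger_gap: -0.002
finger_force: 5.9
```

```bash
python3 look.py scene
```

```text
11.5167 [ 0.6168 -0.0781  0.1405] F [ 1.1 -2.  11.5] r 0.0482 ang 43.8
scene 0.6 r 0.05 line deg 313.5
wrist 0.78 r 0.051 line deg 316.1
```

Call:
apply_moves(targets="-0.0095 -0.0083 0 0 0 0 0; -0.0199 -0.0152 0 0 0 0 0; -0.0312 -0.0208 0 0 0 0 0; -0.0431 -0.0248 0 0 0 0 0; -0.0554 -0.0273 0 0 0 0 0; -0.0679 -0.0281 0 0 0 0 0; -0.0804 -0.0273 0 0 0 0 0; -0.0927 -0.0248 0 0 0 0 0; -0.1046 -0.0208 0 0 0 0 0; -0.1159 -0.0152 0 0 0 0 0; -0.1263 -0.0083 0 0 0 0 0; -0.1358 0 0 0 0 0 0")

```text
time_s: 12.82
eef_pos: [0.5489, -0.0774, 0.1405]
tcp_rot: [-3.141, -0.006, 0.001]
contact_force: [1.6, 1.8, 12.3]
finger_gap: -0.004
finger_force: 6.5
```

```bash
python3 look.py scene
```

```text
12.8167 [ 0.5489 -0.0774  0.1405] F [ 1.6  1.8 12.3] r 0.0475 ang 134.1
wrist 0.82 r 0.048 line deg 32.9
```

Call:
apply_moves(targets="-0.0083 0.0095 0 0 0 0 0; -0.0152 0.0199 0 0 0 0 0; -0.0208 0.0312 0 0 0 0 0; -0.0248 0.0431 0 0 0 0 0; -0.0273 0.0554 0 0 0 0 0; -0.0281 0.0679 0 0 0 0 0; -0.0281 0.0679 0 0 0 0 0")

```text
time_s: 13.7
eef_pos: [0.5346, -0.1125, 0.1405]
tcp_rot: [3.141, -0.006, -0.0]
contact_force: [-0.5, -0.7, 14.5]
finger_gap: -0.004
finger_force: 7.4
```

```bash
python3 look.py scene; ls pics
```

```text
13.7 [ 0.5346 -0.1125  0.1405] F [-0.5 -0.7 14.5] r 0.0474 ang -178.7
top 0.57 r 0.048 line deg 78.8
scene 0.73 r 0.048 line deg 78.0
wrist 0.91 r 0.047 line deg 75.8
scene0.png
scene11.5.png
scene12.8.png
scene13.7.png
top0.png
w0.png
w1.png
```

View pics/scene13.7.png

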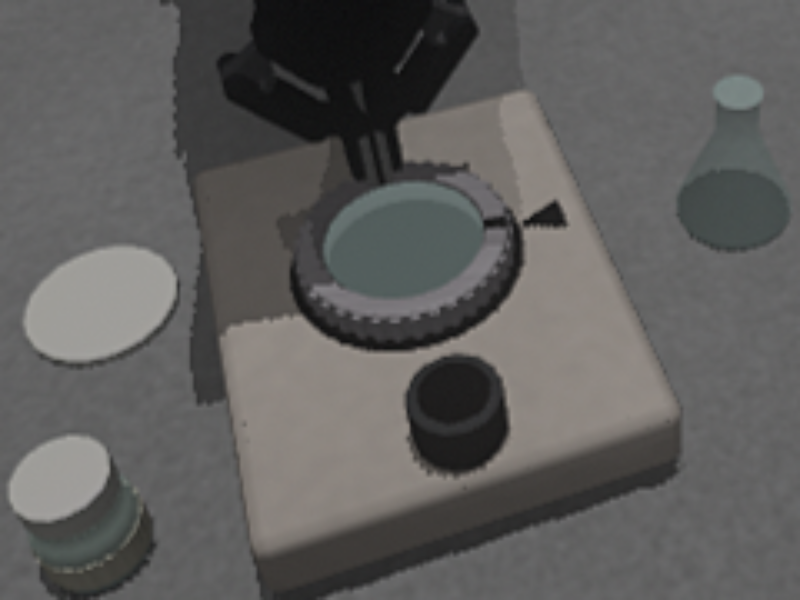

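Line at (498,223) has nearly reached the arrow tip at (525,219), about 10° short. Nudging on.

Call:
apply_moves(targets="0.0002 0.006 0 0 0 0 0; 0.0008 0.012 0 0 0 0 0; 0.0015 0.0167 0 0 0 0 0; 0.0015 0.0167 0 0 0 0 0; 0.0015 0.0167 0 0 0 0 0")

```text
time_s: 14.42
eef_pos: [0.5354, -0.1202, 0.1405]
tcp_rot: [3.141, -0.005, 0.0]
contact_force: [0.1, 1.2, 15.8]
finger_gap: 0.003
finger_force: 7.5
```

```bash
cat > cmp.py <<'E'
from h import *
C=np.array([.582,-.1115])
o=r.get_obs(); print(o["time_s"],o["eef_pos"],np.round(o["contact_force"],1))
for cam in ["top","scene","wrist"]:
    f=r.grab_frame(cam); P=(lambda p,z:wray(o,f,p,z)) if cam=="wrist" else (lambda p,z:ray(f,p,z))
    for q,z in [("ring_top",.068),("ring_line",.068),("arrow_tip",.053)]:
        for d in r.tip_of(cam,q)[:1]:
            p=P(d["pixel"],z)[:2]-C
            print(cam,q,round(d["confidence"],2),"r",round(np.hypot(*p),3),"deg",round(np.degrees(np.arctan2(p[1],p[0]))%360,1))
    g=f["frame"][:,:,::-1]
    if cam=="scene": s=cv2.resize(g[170:270,110:250],(560,400),interpolation=2)
cv2.imwrite(f"pics/c{o['time_s']:.1f}.png",s)
E
python3 cmp.py
```

```text
14.4167 [ 0.53543092 -0.12022076  0.14045557] [ 0.1  1.2 15.8]
top ring_line 0.97 r 0.045 deg 79.6
top arrow_tip 0.87 r 0.068 deg 87.0
scene ring_top 0.94 r 0.005 deg 222.5
scene ring_line 0.86 r 0.051 deg 89.4
scene arrow_tip 0.72 r 0.067 deg 85.0
wrist ring_top 0.81 r 0.001 deg 335.8
wrist ring_line 0.69 r 0.044 deg 83.7
wrist arrow_tip 0.74 r 0.061 deg 89.5
```

Call:
apply_moves(targets="0.0005 0.003 0 0 0 0 0; 0.001 0.006 0 0 0 0 0; 0.001 0.006 0 0 0 0 0; 0.001 0.006 -0.02 0 0 0 0; 0.001 0.006 -0.08 0 0 0 0; 0.001 0.006 -0.16 0 0 0 0; -0.04 0.006 -0.24 0 0 0 0; -0.08 0.006 -0.3 0 0 0 0; -0.08 0.006 -0.3 0 0 0 0; -0.08 0.006 -0.3 0 0 0 0; -0.08 0.006 -0.3 0 0 0 0")

```text
time_s: 15.93
eef_pos: [0.493, -0.1229, 0.2878]
tcp_rot: [3.142, 0.0, 0.0]
contact_force: [0.2, 0.1, -0.9]
finger_gap: -0.002
finger_force: 0.0
```

```bash
sed -i 's/if cam=="scene": s=.*/if cam=="wrist": s=cv2.resize(g[60:220,140:340],(750,600),interpolation=2)/' cmp.py; python3 cmp.py; ls pics
```

```text
15.9333 [ 0.49299432 -0.12290163  0.28781282] [ 0.2  0.1 -0.9]
top ring_top 0.61 r 0.004 deg 196.5
top ring_line 0.68 r 0.045 deg 87.3
top arrow_tip 0.56 r 0.066 deg 88.3
scene ring_top 0.86 r 0.005 deg 121.7
scene ring_line 0.93 r 0.042 deg 78.9
scene arrow_tip 0.9 r 0.065 deg 84.0
wrist ring_top 0.91 r 0.002 deg 261.4
wrist ring_line 0.59 r 0.045 deg 86.4
wrist arrow_tip 0.76 r 0.061 deg 87.0
c14.4.png
c15.9.png
scene0.png
scene11.5.png
scene12.8.png
scene13.7.png
top0.png
w0.png
w1.png
```

View pics/c15.9.png

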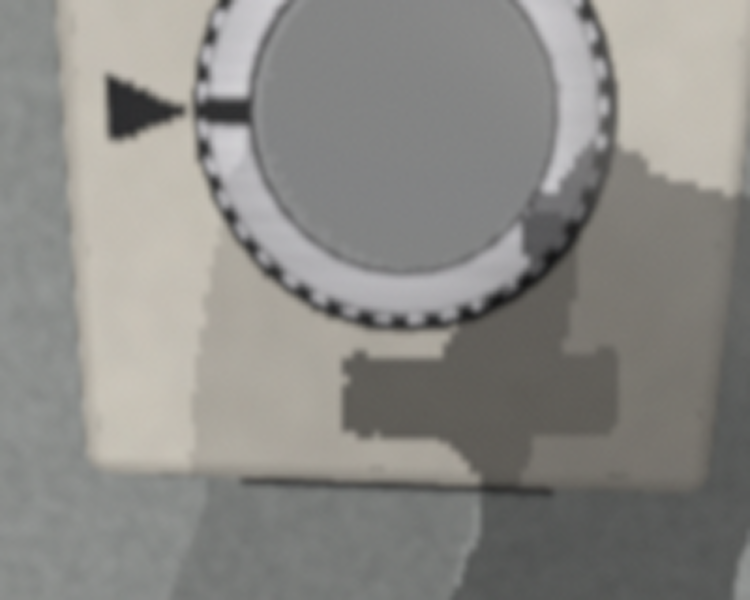

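The line at (225,110) points straight at the arrow tip at (185,110). That is the second meeting, and the hand is clear.

```bash
python3 -c "
from cell import r
print(r.close_job())"
```

```text
the job is handed in; nothing more can be done
None
```

The ring was rolled anticlockwise to its second meeting with the arrowhead, its line ended within about 1–5° of the arrowhead by the three cameras' readings, the hand was taken clear, and the job is handed in (no verdict was returned).

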